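# Bring out the green medicine tray

### The arm

A 6-joint arm with a two-finger parallel gripper is mounted at the origin on the work surface. World frame = base frame: x ahead of the robot, y to its left, z up, the work surface at z = 0. Lengths are in m, angles in rad, forces in N, time in s.
With the tool pointing down it reaches from about 0.35 to 0.975 m from the base axis. Payload 4.9 kg.
Tool frame: the origin (TCP) lies where the fingers leave the gripper's body, on its centre line; the fingertips stand 73 mm ahead of it and the grasp point (between the pads) lies 54 mm ahead of it (r.pinch_z is the distance from the TCP to the grasp point, in m); z points along the fingers, y is the direction in which the jaws open and shut (so a half turn about z gives the same grasp; the last joint's range is limited). The gripper opens to 85 mm and grips with 20 to 120 N. Pads are 22 mm wide; open, the fingers measure 114 mm over their backs; the gripper's body (76 mm by 85 mm) begins 54 mm behind the grasp point. The pads swing forward as they close: fully open they stand 13 mm farther back than shut.
Start: joints at [-1.297, 0.053, 1.613, -0, 1.476, -0.119], TCP at [0.239, -0.577, 0.304] pointing down, gripper open.
Joint ranges: [-3.01, 3.01], [-1.01, 2.22], [0.06, 2.58], [-1.02, 4.17], [0.09, 2.62], [-3.14, 3.14]. Speed limits (rad/s): [2.57, 2.57, 3.14, 3.14, 3.14, 3.14].

### API

Orientations are given as a rotation vector (axis times angle).
In Python, from cell import r gives the robot as it stands.
- The arm moves only by the tool apply_moves, never from a script. Its argument "deltas" is a list of rows, each a list of 4 numbers: the shift along the tool's x, y, z in cm, then the turn about the tool's z in degrees. A call has 1 to 5 rows; each row shifts and turns the pose as measured when the row begins, along the tool's axes as they then stand; what a row does not reach is not made up. A row lasts 1/12 s, in which the tool goes at most 41.7 mm and 7.16 degrees, less where a joint would pass 70% of its speed; a pose out of reach is approached as far as the arm can. A call with a gripper value outside its range is refused whole. "gripper" is the opening, from 0 (shut) to 1 (fully open), set as the call begins (left out, the last holds). The fingers move at their own pace and stop on an object; "grip_force" is the grip in N (left out, the last holds). Time passes only in rows, so rows that do not move let the fingers close. It gives the time, the measured TCP pose, the force and the opening at its end, in the units of the state.
- r.sense(): the state, without advancing time (a new reading comes with each control period).
- r.grab_frame(name): name is "scene" or "top" or "wrist"; returns the picture (480x640x3 uint8, red, green, blue); there is no depth.
- r.get_calibration(name): a dict with "fx", "fy", "cx", "cy" (pixels), "R" (3x3) and "t" (3): a world point X has camera coordinates R X + t. Camera axes: x right, y down, z forward; pixel columns grow to the right and rows downward; lengths in m; the calibration is good to about 2 mm. A picture is of the moment at which its call begins: read the wrist's pose just before it. get_calibration takes no time and is no camera call; for the wrist camera it gives the pose at the moment of the call.
- r.finish_job(): hands the job in, once; it reports no verdict.
The state is a dict: "time_s": time; "qpos": joint angles; "qd": joint speeds; "joint_torque": joint torques, N m; "position": TCP position; "tool_rot": TCP orientation; "wrist_force": force on the tool from outside, world axes, zero at the start; "wrist_torque": the same for the moment, N m; "opening": opening from 0.0 (shut) to 1.0 (fully open).
Only numpy, scipy, OpenCV 4.12 (cv2) and the standard library are available. Lean on these libraries where they do the work, as an engineer would, in place of code of your own. Each camera call takes 0.05 s, during which the arm holds its last target.

### The job

In the dispensing rack only one tray may be out at a time, and the empty red one has been left out: with the closed fingertips push the red tray fully home, then hook a fingertip behind the lip of the green tray and draw it fully out to its stop, so that the amber vial standing in it comes along upright and untouched. Do not grasp or lift anything, leave the blue tray shut and everything else where it stands, and finish with the arm clear.

Things in the scene. Friction and masses are not known exactly. Their poses are not given: they have to be found in the camera images.
- rack: low rack of three trays, fixed, 230 deep (x) x 324 wide (y) x 88 mm high; origin: centre of its underside. x points from its open front to its back (trays come out towards -x), y across the trays, z up. A clear roof covers it from x = -53 mm to the back; between a shut tray's lip and the roof edge is an open gap of 54 mm. Which colour is in which place varies
- green_lip (a point): middle of the top edge of the green front lip of a white tray, shut at the start, the amber vial in its rear part. Lip: upright plate 6 thick (x), 92 wide (y), top 68 mm above the counter. Tray floor 22 above the counter, side walls up to 46, open on top, 86 mm wide inside. Axes as the rack's: x into the rack, y along the lip
- green_tray (a joint): how far the green tray is out, in m: 0 fully home, 0.110 at its stop; sliding friction about 2 N, it stays where it is left. Neighbouring lips are 103 mm apart, centre to centre
- red_lip (a point): middle of the top edge of the red front lip of a white tray, left out by 55 to 105 mm, empty. Lip: upright plate 6 thick (x), 92 wide (y), top 68 mm above the counter. Tray floor 22 above the counter, side walls up to 46, open on top, 86 mm wide inside. Axes as the rack's: x into the rack, y along the lip
- red_tray (a joint): how far the red tray is out, in m: 0 fully home, 0.110 at its stop; sliding friction about 2 N, it stays where it is left. Neighbouring lips are 103 mm apart, centre to centre
- blue_lip (a point): middle of the top edge of the blue front lip of a white tray, shut, the white pot in its rear part. Lip: upright plate 6 thick (x), 92 wide (y), top 68 mm above the counter. Tray floor 22 above the counter, side walls up to 46, open on top, 86 mm wide inside. Axes as the rack's: x into the rack, y along the lip
- blue_tray (a joint): how far the blue tray is out, in m: 0 fully home, 0.110 at its stop; sliding friction about 2 N, it stays where it is left. Neighbouring lips are 103 mm apart, centre to centre
- vial_mid (a point): centre of the amber screw-cap vial standing in the green tray, 32 mm diameter, 50 mm high, z up; its centre is at least 100 mm behind the lip
- pot_mid (a point): centre of the white pot with blue cap standing in the blue tray, 38 mm diameter, 42 mm high, z up
- carton_a_mid (a point): centre of an upright white and orange medicine carton, 50 x 35 x 90 mm high, on the counter beside the rack
- syrup_mid (a point): centre of the amber syrup bottle, 56 diameter, 120 mm high, on the counter on the other side of the rack
- carton_b_mid (a point): centre of a flat white and blue carton, 90 x 50 x 30 mm high, on the counter, to the robot's right
- tape_mid (a point): centre of a roll of tape lying flat, 70 diameter, 25 mm high, to the robot's left
- cup_mid (a point): centre of a steel cup, 72 diameter, 80 mm high, to the robot's left

How it is judged:
On the way, in this order (a step that is already met when the one before it is completed fails the run):
1. the red tray is pushed fully home (within 5 mm), the green one still shut (value of joint red_tray below 0.005 m and value of joint green_tray below 0.015 m), for 0.2 s.
2. the green tray is drawn out to its stop (100 of 110 mm or more) (value of joint green_tray above 0.1 m), for 0.2 s.
At the end, for the whole second after the job is handed in: Red and blue trays shut within 6 mm, green tray drawn out at least 100 of its 110 mm and at rest, vial upright (within 0.2 rad) on the green tray's floor, pot upright in the blue tray, and pot and counter things within 20 mm of where they stood (value of joint each of red_tray, blue_tray below 0.006 m and value of joint green_tray above 0.1 m and velocity of joint green_tray below 0.01 m/s and angle between each of vial_mid, pot_mid's own z axis and vertical below 0.2 rad and height (world z) of vial_mid between 0.04 and 0.056 m and distance of each of pot_mid, carton_a_mid, carton_b_mid, syrup_mid, tape_mid, cup_mid from where it was at the start of the episode below 0.02 m and x of vial_mid in the frame of green_lip between 0.02 and 0.2 m and y of vial_mid in the frame of green_lip between -0.045 and 0.045 m); the robot touches nothing.
It fails at once if two trays are out at the same time (value of joint each of red_tray, green_tray above 0.015 m).
It fails at once if the blue tray is drawn (value of joint blue_tray above 0.015 m).
It fails at once if the vial or the pot is touched by the robot (contact force between any of the fingers, the arm and vial above 0.3 N or contact force between any of the fingers, the arm and pot above 0.3 N).
It fails at once if the vial or the pot is tipped or lifted (angle between any of vial_mid, pot_mid's own z axis and vertical above 0.5 rad or height (world z) of vial_mid above 0.062 m or height (world z) of pot_mid above 0.058 m).
It fails at once if a thing on the counter is moved or lifted (distance of any of carton_a_mid, carton_b_mid, syrup_mid, tape_mid, cup_mid from where it was at the start of the episode above 0.03 m).
It also fails if it takes over 43 s, if anything falls off the work surface, if the arm or the gripper's body presses on something with over 40 N, if the wrist force passes 120 N, or if a joint passes its speed limit or range.

## Working session

There is one attempt and no reset: what is moved stays moved. The work goes in short steps, Python scripts to look and compute and a tool call to move; the robot and the scene stay as the last step left them, time stands still between calls to the robot, and variables do not carry over. Pictures are saved under pics/ and viewed, and the job is handed in when it is done.

Besides the shell and the picture viewer there is one more tool, called after "Request:" as name([rows], argument=value, ...), one row to a line, values as JSON. apply_moves: Moves the arm, as the interface text tells. Its arguments: {"type":"object","properties":{"deltas":{"type":"array","items":{"type":"array","items":{"type":"number"}}},"gripper":{"type":"number"},"grip_force":{"type":"number"}},"required":["deltas"]}

```bash
mkdir -p pics
python3 - <<'E'
from cell import r
import cv2,numpy as np
for n in ("scene","top"):
    f=r.grab_frame(n); cv2.imwrite(f"pics/{n}0.png",cv2.cvtColor(f,cv2.COLOR_RGB2BGR))
    c=r.get_calibration(n); print(n,{k:np.round(v,4).tolist() for k,v in c.items()})
s=r.sense(); print(s)
E
```

```text
scene {'fx': 514.4468, 'fy': 514.4468, 'cx': 309.5493, 'cy': 234.6391, 'R': [[-0.6962, 0.7178, 0.01], [0.42, 0.4185, -0.8053], [-0.5822, -0.5565, -0.5928]], 't': [0.3996, -0.1948, 1.7125]}
top {'fx': 451.6984, 'fy': 451.6984, 'cx': 318.3305, 'cy': 241.6466, 'R': [[0.0252, -0.9996, 0.0093], [-0.995, -0.026, -0.0961], [0.0963, -0.0068, -0.9953]], 't': [-0.0194, 0.601, 1.3399]}
{'time_s': 0.1, 'qpos': array([-1.29699247e+00,  5.33173777e-02,  1.61416855e+00,  3.90693581e-06,
        1.47598540e+00, -1.18964153e-01]), 'qd': array([-0.00298968, -0.00059867, -0.00392368,  0.00089725, -0.00045668,
        0.00055171]), 'joint_torque': array([-3.38805012e-05, -3.94898343e+01, -3.71366286e+01, -1.36406470e-04,
        3.86374086e-03,  2.75619101e-06]), 'position': array([ 0.23912191, -0.57698307,  0.30276229]), 'tool_rot': array([-3.07936948e+00, -6.12634402e-01,  2.22015637e-04]), 'wrist_force': array([ 0.56642419,  1.14528537, -0.38710067]), 'wrist_torque': array([-0.01847026, -0.01632186,  0.00747938]), 'opening': 0.9991477388952396}
```

View pics/scene0.png

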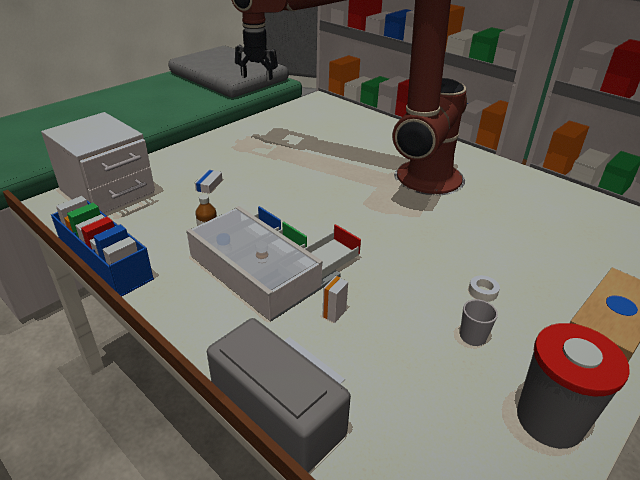

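View pics/top0.png

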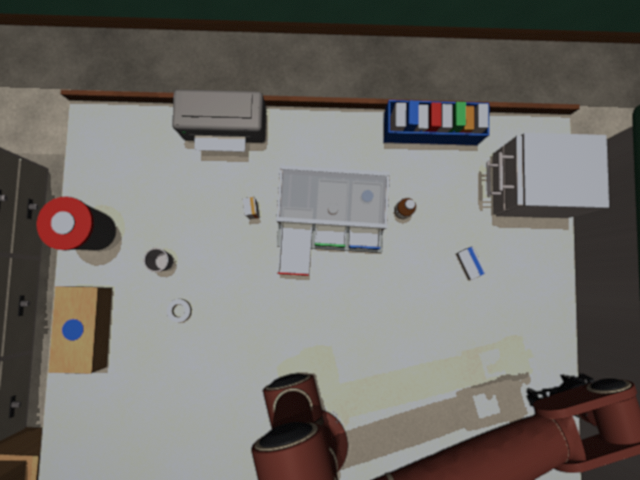

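The top view shows red out at about (294,274), green shut in the middle at (329,247) and blue at (364,249). Next I measure the lips.

```bash
cat > h.py <<'E'
import cv2,numpy as np
from cell import r
def bp(c,uv,z):
    R=np.array(c["R"]);t=np.array(c["t"])
    d=R.T@np.array([(uv[0]-c["cx"])/c["fx"],(uv[1]-c["cy"])/c["fy"],1.]);o=-R.T@t
    return o+d*(z-o[2])/d[2]
def proj(c,X):
    p=np.array(c["R"])@np.array(X)+np.array(c["t"]);return np.array([c["fx"]*p[0]/p[2]+c["cx"],c["fy"]*p[1]/p[2]+c["cy"]])
E
python3 - <<'E'
from h import *
roi={"top":(260,200,400,290),"scene":(180,195,370,320)}
for n in roi:
    f=cv2.cvtColor(cv2.imread(f"pics/{n}0.png"),cv2.COLOR_BGR2HSV); x0,y0,x1,y1=roi[n]
    c=r.get_calibration(n)
    im=cv2.imread(f"pics/{n}0.png")[y0:y1,x0:x1]; 
    cv2.imwrite(f"pics/{n}0c.png",cv2.resize(im,None,fx=4 if n=="scene" else 5,fy=4 if n=="scene" else 5,interpolation=cv2.INTER_CUBIC))
    H=f[y0:y1,x0:x1]
    for col,lo,hi in (("red",170,8),("green",45,80),("blue",100,125)):
        h=H[...,0]; m=((h>=lo)|(h<=hi)) if lo>hi else ((h>=lo)&(h<=hi)); m=m&(H[...,1]>120)&(H[...,2]>40)
        k,l,s,ce=cv2.connectedComponentsWithStats(m.astype(np.uint8))
        for i in range(1,k):
            if s[i,4]>8:
                pts=np.argwhere(l==i)[:,::-1]+[x0,y0]
                print(n,col,s[i,4],ce[i]+[x0,y0],cv2.boxPoints(cv2.minAreaRect(pts.astype(np.float32))).round(1).tolist(),bp(c,ce[i]+[x0,y0],.06).round(4))
E
```

```text
top red 36 [294.27777778 273.86111111] [[279.0, 273.6000061035156], [279.0, 272.3999938964844], [307.1000061035156, 274.1000061035156], [307.0, 275.29998779296875]] [0.5013 0.0645 0.06  ]
top green 10 [319.  244.3] [[316.0, 244.0], [322.0, 244.0], [322.0, 245.0], [316.0, 245.0]] [ 0.5904 -0.006   0.06  ]
top blue 53 [364. 247.] [[349.8999938964844, 247.0], [350.0, 245.39999389648438], [378.1000061035156, 247.0], [378.0, 248.60000610351562]] [ 0.5859 -0.1394  0.06  ]
scene red 391 [346.19693095 237.76982097] [[327.8999938964844, 235.5], [334.79998779296875, 223.60000610351562], [365.6000061035156, 241.60000610351562], [358.70001220703125, 253.5]] [0.5198 0.0787 0.06  ]
scene green 299 [293.95986622 234.45819398] [[277.5, 230.3000030517578], [283.6000061035156, 221.10000610351562], [310.6000061035156, 239.10000610351562], [304.5, 248.3000030517578]] [ 0.605  -0.0273  0.06  ]
scene blue 266 [268.7556391  218.12781955] [[253.0, 215.0], [258.70001220703125, 205.8000030517578], [283.8999938964844, 221.8000030517578], [278.20001220703125, 230.89999389648438]] [ 0.6008 -0.1293  0.06  ]
```

```bash
ls -la pics
```

```text
total 1280
drwxr-xr-x 2 agent agent   4096 Dec  6 17:53 .
drwxr-xr-x 3 agent agent   4096 Dec  6 17:53 ..
-rw-r--r-- 1 agent agent 415593 Dec  6 17:53 scene0.png
-rw-r--r-- 1 agent agent 356440 Dec  6 17:53 scene0c.png
-rw-r--r-- 1 agent agent 343731 Dec  6 17:53 top0.png
-rw-r--r-- 1 agent agent 178301 Dec  6 17:53 top0c.png
```

View pics/scene0c.png

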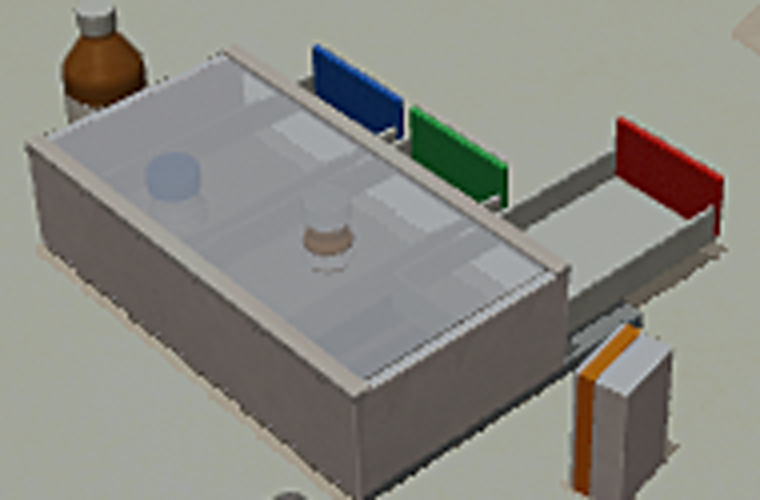

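View pics/top0c.png

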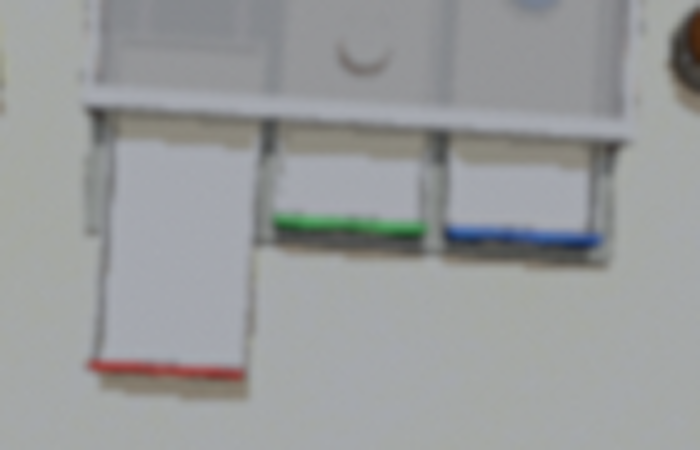

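Run:
```python
from h import *
from scipy.optimize import least_squares
cs={n:r.get_calibration(n) for n in("scene","top")}
# (lip,-y end,+y end)
S={"b":((313,45),(403,98)),"g":((411,107),(507,167)),"r":((617,118),(722,181))}
T={"b":((600,240),(446,235)),"g":((424,229),(275,219)),"r":((243,375),(90,365))}
off={"b":-.103,"g":0,"r":.103}
obs=[]
for k in S:
  for i,sg in enumerate((-1,1)):
    obs.append(("scene",k,sg,(np.array(S[k][i])+.5)/4-.5+[180,195]))
    obs.append(("top",k,sg,(np.array(T[k][i])+.5)/5-.5+[260,200]))
def lip(p,k,v,z=.068,dx=0):
    c,s=np.cos(p[2]),np.sin(p[2]); lx=dx-(p[3] if k=="r" else 0); ly=off[k]+v
    return [p[0]+c*lx-s*ly,p[1]+s*lx+c*ly,z]
def f(p,full=False):
    return np.concatenate([proj(cs[n],lip(p,k,sg*.046))-uv for n,k,sg,uv in obs])
o=least_squares(f,[.58,-.04,0,.08],loss="soft_l1")
print(o.x,f(o.x).reshape(-1,2).round(1).tolist())
for n in cs:
  o2=least_squares(lambda p:np.concatenate([proj(cs[n],lip(p,k,sg*.046))-uv for m,k,sg,uv in obs if m==n]),[.58,-.04,0,.08]);print(n,o2.x)
for k in S: print(k,np.round(lip(o.x,k,0),4))
```

```text
[ 0.59144217 -0.03766397 -0.03412712  0.09089851] [[0.8, -0.4], [0.7, -0.6], [0.1, 0.0], [0.3, -1.4], [0.8, -0.5], [1.0, -0.5], [0.6, -0.6], [-0.4, -0.3], [0.7, -0.4], [0.4, -0.9], [0.4, -1.1], [-0.4, -0.7]]
scene [ 0.59404517 -0.03716971 -0.03683055  0.09047524]
top [ 0.58924721 -0.03689723 -0.03284438  0.09087067]
b [ 0.5879 -0.1406  0.068 ]
g [ 0.5914 -0.0377  0.068 ]
r [0.5041 0.0684 0.068 ]
```

Request:
apply_moves([
  [2.0,-2.5,0,6.1],
  [2.0,-2.8,0,6.1],
  [1.8,-3.0,0,6.1],
  [1.6,-3.2,0,6.1],
], gripper=0)

```text
time_s: 0.43
position: [0.2841, -0.4483, 0.2989]
tool_rot: [-3.135, 0.093, 0.006]
wrist_force: [1.0, 0.7, 0.9]
opening: 0.452
```

```bash
cat >> h.py <<'E'
from scipy.spatial.transform import Rotation as Ro
def to(x,y,z):
    s=r.sense();R=Ro.from_rotvec(s["tool_rot"]).as_matrix()
    print("t",round(s["time_s"],2),"pos",s["position"].round(4),"psi",np.degrees(np.arctan2(R[1,0],R[0,0])).round(2),"F",s["wrist_force"].round(1),"open",round(s["opening"],3))
    print("delta cm",(100*R.T@(np.array([x,y,z])-s["position"])).round(2))
E
python3 -c "
from h import *
to(.45,.07,.30)"
```

```text
t 0.43 pos [ 0.2841 -0.4483  0.2989] psi -3.41 F [1.  0.7 0.9] open 0.452
delta cm [ 13.48 -52.73   0.13]
```

Request:
apply_moves([
  [1.1,-3.7,0,0],
  [1.1,-3.7,0,0],
  [1.1,-3.7,0,0],
  [1.1,-3.7,0,0],
  [1.1,-3.7,0,0],
])

```text
time_s: 0.85
position: [0.351, -0.2584, 0.2966]
tool_rot: [-3.13, 0.107, 0.009]
wrist_force: [0.9, 0.3, 0.0]
opening: -0.002
```

Request:
apply_moves([
  [1.1,-3.7,0,0],
  [1.1,-3.7,0,0],
  [1.1,-3.7,0,0],
  [1.0,-3.7,0,0],
  [1.0,-3.7,0,0],
])

```text
time_s: 1.27
position: [0.4165, -0.0676, 0.2962]
tool_rot: [-3.13, 0.112, 0.008]
wrist_force: [1.1, -1.0, 0.0]
opening: -0.0
```

```bash
python3 -c "
from h import *
to(.45,.07,.20)"
```

```text
t 1.27 pos [ 0.4165 -0.0676  0.2962] psi -4.09 F [ 1.1 -1.   0. ] open -0.0
delta cm [  2.42 -13.86   9.74]
```

Request:
apply_moves([
  [0.6,-3.5,1.5,-0.7],
  [0.6,-3.5,2.0,-0.7],
  [0.6,-3.4,2.0,-0.7],
  [0.6,-3.2,2.0,0],
  [0,-0.4,2.0,0],
])

```text
time_s: 1.68
position: [0.4507, 0.0839, 0.2051]
tool_rot: [-3.131, 0.041, -0.016]
wrist_force: [-0.3, -0.8, 0.3]
opening: 0.0
```

```bash
python3 -c "
from h import *
to(.453,.07,.118)"
```

```text
t 1.68 pos [0.4507 0.0839 0.2051] psi -1.49 F [-0.3 -0.8  0.3] open 0.0
delta cm [0.18 1.47 8.7 ]
```

Request:
apply_moves([
  [0,0.8,1.8,0.5],
  [0,0.4,2.5,0],
  [0,0,2.5,0],
  [0,0,1.7,0],
  [0,0,0,0],
])

```text
time_s: 2.1
position: [0.4465, 0.077, 0.1103]
tool_rot: [-3.131, 0.04, 0.0]
wrist_force: [-0.6, -0.6, -1.6]
opening: -0.002
```

```bash
python3 -c "
from h import *
to(.575,.068,.118)
for n in ['scene','wrist']:
  cv2.imwrite(f'pics/{n}1.png',cv2.cvtColor(r.grab_frame(n),cv2.COLOR_RGB2BGR))
im=cv2.imread('pics/scene1.png')[150:330,180:420];cv2.imwrite('pics/scene1c.png',cv2.resize(im,None,fx=3,fy=3))
"
```

```text
t 2.1 pos [0.4465 0.077  0.1103] psi -1.46 F [-0.6 -0.6 -1.6] open -0.002
delta cm [12.87  0.57 -0.79]
```

View pics/scene1c.png

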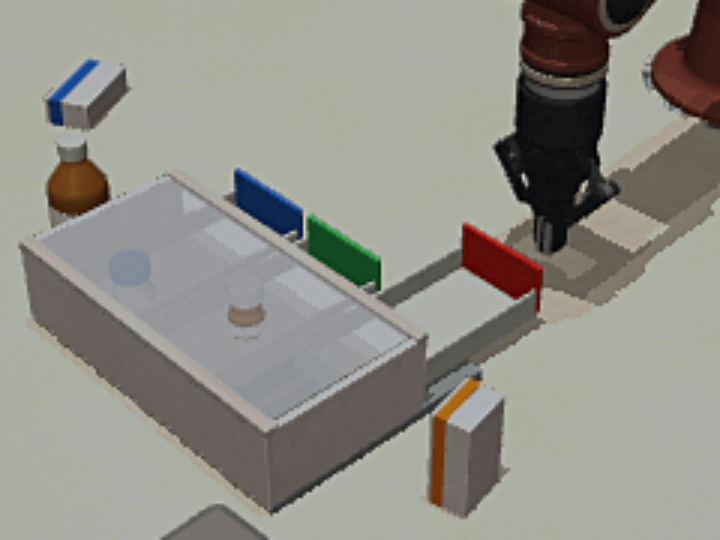

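View pics/wrist1.png

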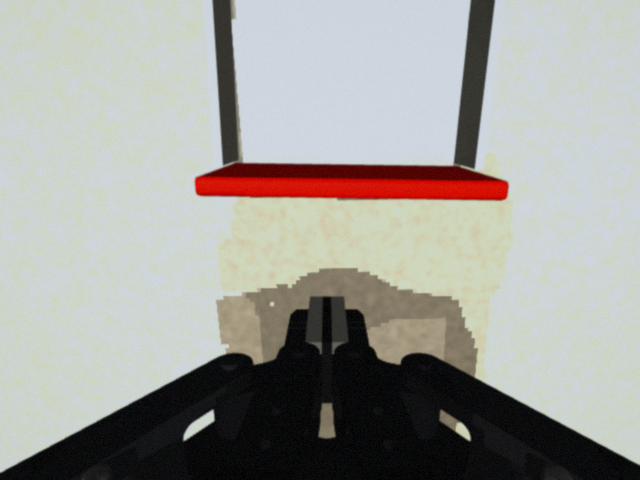

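The fingertips are centred in front of the red lip, which the wrist view shows at row ~187, columns 196–508. I'm starting the push.

Request:
apply_moves([
  [1.2,0.3,-0.3,0.3],
  [1.2,0.2,-0.3,0.2],
  [1.2,0,-0.2,0],
  [1.0,0,0,0],
  [1.0,0,0,0],
])

```text
time_s: 2.62
position: [0.5071, 0.0699, 0.1289]
tool_rot: [-3.13, 0.054, -0.015]
wrist_force: [-3.5, 0.1, -2.5]
opening: -0.003
```

Request:
apply_moves([
  [1.2,0,0,0],
  [1.2,0,0,0],
  [1.2,0,0,0],
  [1.2,0,0,0],
  [1.0,0,0,0],
])

```text
time_s: 3.03
position: [0.5667, 0.0677, 0.1352]
tool_rot: [-3.13, 0.055, -0.009]
wrist_force: [-3.3, 0.4, -1.7]
opening: -0.001
```

```bash
python3 -c "
from h import *
to(.58,.066,.116)"
```

```text
t 3.03 pos [0.5667 0.0677 0.1352] psi -2.01 F [-3.3  0.4 -1.7] open -0.001
delta cm [1.33 0.15 1.93]
```

Request:
apply_moves([
  [-0.3,0,0.6,0],
  [0,0,0.6,0],
  [0,0,0.4,0],
  [0.3,0,0.2,0],
  [0.5,0,0.1,0],
])

```text
time_s: 3.45
position: [0.5745, 0.0675, 0.121]
tool_rot: [-3.13, 0.055, -0.022]
wrist_force: [-2.1, 0.6, 0.4]
opening: 0.003
```

Request:
apply_moves([
  [0.5,0,0.1,0],
  [0.3,0,0.1,0],
])

```text
time_s: 3.62
position: [0.5816, 0.0673, 0.1192]
tool_rot: [-3.13, 0.055, -0.013]
wrist_force: [-13.9, 0.7, 10.2]
opening: 0.001
```

Request:
apply_moves([
  [0.3,0,0.1,0],
])

```text
time_s: 3.7
position: [0.5822, 0.0674, 0.1182]
tool_rot: [-3.13, 0.054, 0.003]
wrist_force: [-20.5, 0.1, 15.7]
opening: -0.004
```

Request:
apply_moves([
  [0.1,0,0,0],
  [0.1,0,0,0],
  [0,0,0,0],
])

```text
time_s: 3.95
position: [0.5826, 0.0674, 0.118]
tool_rot: [-3.131, 0.054, 0.018]
wrist_force: [-1.2, -0.7, 1.3]
opening: 0.0
```

```bash
python3 -c "
from h import *
to(.54,.066,.116)
for n in ['top','scene','wrist']:
  cv2.imwrite(f'pics/{n}2.png',cv2.cvtColor(r.grab_frame(n),cv2.COLOR_RGB2BGR))
a=cv2.resize(cv2.imread('pics/scene2.png')[190:330,180:380],None,fx=3.5,fy=3.5);cv2.imwrite('pics/scene2c.png',a)
"
```

```text
t 3.95 pos [0.5826 0.0674 0.118 ] psi -1.96 F [-1.2 -0.7  1.3] open 0.0
delta cm [-4.25  0.29  0.25]
```

View pics/scene2c.png

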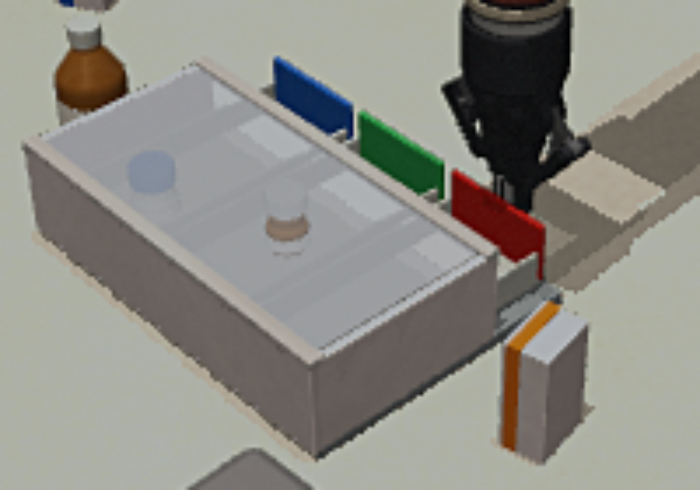

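View pics/wrist2.png

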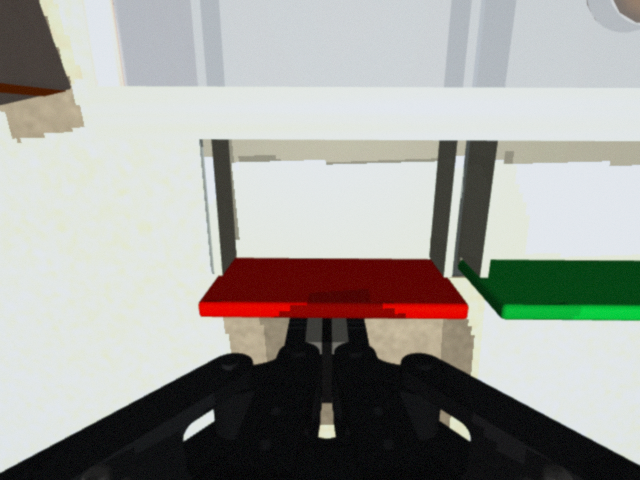

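Red is flush with green in the wrist view (fronts at rows ~316 and ~318). Now I back off, lift, and move over the gap behind the green lip.

Request:
apply_moves([
  [-1.0,0,0,0],
  [-1.5,0,-0.5,0],
  [-0.5,0,-2.5,0],
  [0,0,-3.0,0],
  [0,0,-2.5,0],
])

```text
time_s: 4.52
position: [0.5477, 0.0676, 0.1971]
tool_rot: [-3.13, 0.054, 0.032]
wrist_force: [0.6, 0.2, 0.1]
opening: 0.001
```

```bash
python3 -c "
from h import *
to(.6225,-.0385,.19)"
```

```text
t 4.52 pos [0.5477 0.0676 0.1971] psi -1.98 F [0.6 0.2 0.1] open 0.001
delta cm [ 7.86 10.35  0.44]
```

Request:
apply_moves([
  [1.5,2.0,0,0],
  [2.0,2.6,0,0],
  [2.0,2.6,0,0],
  [1.5,2.1,0,0],
  [0.6,0.8,0,0],
])

```text
time_s: 4.93
position: [0.6249, -0.0369, 0.2053]
tool_rot: [-3.131, 0.045, -0.005]
wrist_force: [-0.3, 0.0, 0.5]
opening: 0.002
```

Request:
apply_moves([
  [0,0,0,0],
  [0,0,0,0],
])

```text
time_s: 5.1
position: [0.6254, -0.0385, 0.2051]
tool_rot: [-3.131, 0.049, -0.007]
wrist_force: [0.0, 0.5, -0.4]
opening: -0.0
```

```bash
python3 -c "
from h import *
to(.6225,-.0385,.115)
R=Ro.from_rotvec(r.sense()['tool_rot']).as_matrix();print('z',R[:,2].round(3))
c=r.get_calibration('wrist')
f=r.grab_frame('wrist')
cv2.imwrite('pics/wrist3.png',cv2.cvtColor(f,cv2.COLOR_RGB2BGR))
p=r.sense()['position']+R@[0,0,.073];print(p)
for X in ([.5925,-.0377-.046,.068],[.5925,-.0377+.046,.068],p): print(proj(c,X).round(1))
"
```

```text
t 5.1 pos [ 0.6254 -0.0385  0.2051] psi -1.81 F [ 0.   0.5 -0.4] open -0.0
delta cm [-0.33  0.1   9.01]
z [ 0.005  0.01  -1.   ]
[ 0.62554029 -0.03741177  0.13201787]
[407.8 317.7]
[250.4 321.5]
[324.8 319.7]
```

View pics/wrist3.png

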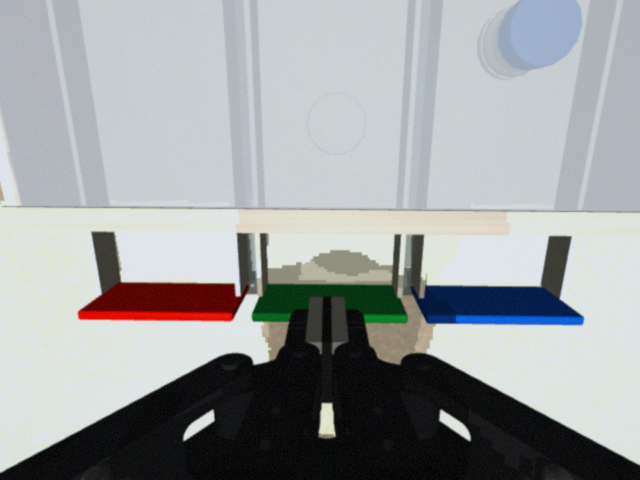

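```bash
python3 -c "
from h import *
c=r.get_calibration('wrist')
print('lip front',bp(c,(330,321.5),.068),'roof front',bp(c,(330,234),.088),'vial top',bp(c,(336,124),.072))
p=r.sense()['position']
for dz in(.055,.073):
  for dx in (-.011,.011):print(dz,dx,proj(c,p+[dx,0,-dz]))
"
```

```text
lip front [ 0.59101974 -0.03808297  0.068     ] roof front [ 0.64927151 -0.03979738  0.088     ] vial top [ 0.7012295  -0.04423758  0.072     ]
0.055 -0.011 [327.98853042 370.0592537 ]
0.055 0.011 [326.09133442 315.67360442]
0.073 -0.011 [328.28218193 344.16407965]
0.073 0.011 [326.60884485 294.81200412]
```

Request:
apply_moves([
  [-0.2,0,1.5,0],
  [0,0,1.5,0],
  [0,0,0.5,0],
])

```text
time_s: 5.4
position: [0.6226, -0.0344, 0.1711]
tool_rot: [-3.131, 0.044, -0.013]
wrist_force: [-0.3, 0.7, -0.6]
opening: 0.0
```

```bash
python3 -c "
from h import *
to(.6225,-.0385,.115)"
```

```text
t 5.4 pos [ 0.6226 -0.0344  0.1711] psi -1.6 F [-0.3  0.7 -0.6] open 0.0
delta cm [-0.05  0.47  5.61]
```

Request:
apply_moves([
  [0.1,0.2,1.5,0],
  [0,0.2,1.5,0],
  [0,0,1.5,0],
  [0,0,0.7,0],
  [0,0,0,0],
])

```text
time_s: 5.82
position: [0.6207, -0.0319, 0.1164]
tool_rot: [-3.129, 0.034, -0.009]
wrist_force: [-0.3, -0.0, 0.8]
opening: 0.007
```

```bash
python3 -c "
from h import *
to(.6225,-.0385,.115)
cv2.imwrite('pics/wrist4.png',cv2.cvtColor(r.grab_frame('wrist'),cv2.COLOR_RGB2BGR))"
```

```text
t 5.82 pos [ 0.6207 -0.0319  0.1164] psi -1.23 F [-0.3 -0.   0.8] open 0.007
delta cm [0.19 0.66 0.14]
```

View pics/wrist4.png

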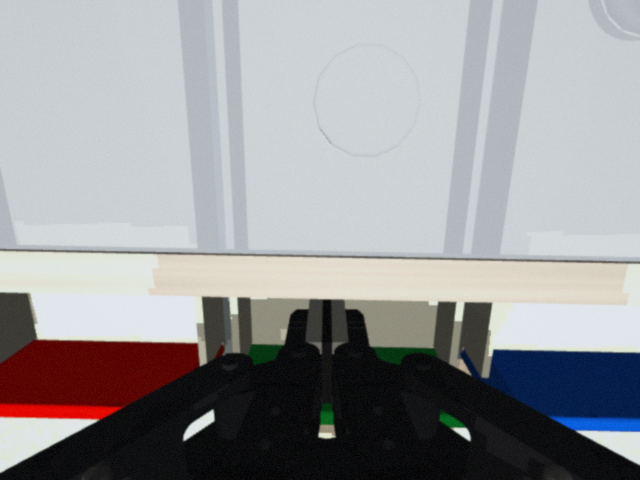

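Request:
apply_moves([
  [-0.4,0.1,0,0],
  [-0.5,0.1,0,0],
  [-0.5,0.1,0,0],
  [-0.5,0,0,0],
  [-0.5,0,0,0],
])

```text
time_s: 6.28
position: [0.5977, -0.0342, 0.1214]
tool_rot: [-3.13, 0.032, -0.024]
wrist_force: [2.0, 0.0, -1.7]
opening: 0.003
```

Request:
apply_moves([
  [-0.6,0,0,0],
  [-0.6,0,0,0],
  [-0.6,0,0,0],
  [-0.6,0,0,0],
  [-0.6,0,0,0],
])

```text
time_s: 6.7
position: [0.5659, -0.0335, 0.1226]
tool_rot: [-3.13, 0.033, -0.033]
wrist_force: [1.5, 1.3, -1.2]
opening: 0.002
```

Request:
apply_moves([
  [-0.6,0,0.1,0],
  [-0.6,0,0.1,0],
  [-0.6,0,0.1,0],
  [-0.6,0,0.1,0],
  [-0.6,0,0.1,0],
])

```text
time_s: 7.12
position: [0.5348, -0.0331, 0.1194]
tool_rot: [-3.13, 0.033, -0.042]
wrist_force: [2.9, 1.0, 2.2]
opening: -0.0
```

Request:
apply_moves([
  [-0.6,0,0.1,0],
  [-0.6,0,0.1,0],
  [-0.5,0,0.1,0],
  [-0.4,0,0,0],
  [-0.4,0,0,0],
])

```text
time_s: 7.53
position: [0.5068, -0.0326, 0.1153]
tool_rot: [-3.131, 0.033, -0.042]
wrist_force: [1.7, 0.3, 2.2]
opening: 0.002
```

```bash
python3 -c "
from h import *
to(.497,-.034,.116)
cv2.imwrite('pics/scene5.png',cv2.cvtColor(r.grab_frame('scene'),cv2.COLOR_RGB2BGR))
cv2.imwrite('pics/scene5c.png',cv2.resize(cv2.imread('pics/scene5.png')[190:330,180:380],None,fx=3.5,fy=3.5))"
```

```text
t 7.53 pos [ 0.5068 -0.0326  0.1153] psi -1.22 F [1.7 0.3 2.2] open 0.002
delta cm [-0.98  0.16 -0.09]
```

View pics/scene5c.png

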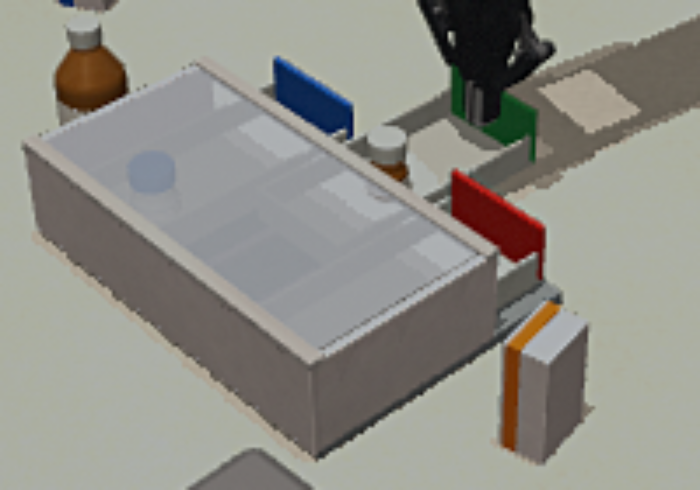

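The green tray is mostly out, with the vial upright at about (387,155) in the crop. I keep pulling slowly to the stop.

Request:
apply_moves([
  [-0.4,0,0,0],
  [-0.4,0,0,0],
  [-0.3,0,0,0],
])

```text
time_s: 7.83
position: [0.4946, -0.0322, 0.1146]
tool_rot: [-3.13, 0.033, -0.042]
wrist_force: [14.7, 1.4, -3.7]
opening: 0.001
```

Request:
apply_moves([
  [-0.3,0,0,0],
  [-0.3,0,0,0],
])

```text
time_s: 8.0
position: [0.4934, -0.0322, 0.1151]
tool_rot: [-3.13, 0.036, -0.076]
wrist_force: [17.6, 0.8, -12.3]
opening: 0.001
```

Request:
apply_moves([
  [0,0,0,0],
  [0,0,0,0],
  [0,0,0,0],
  [0.5,0,0,0],
  [0.5,0,0,0],
])

```text
time_s: 8.42
position: [0.5019, -0.0323, 0.1142]
tool_rot: [-3.13, 0.036, -0.072]
wrist_force: [0.1, 0.0, -1.0]
opening: 0.002
```

Request:
apply_moves([
  [0.3,0,-0.5,0],
  [0,0,-1.5,0],
  [0,0,-2.0,0],
  [0,0,-2.5,0],
  [0,0,-2.5,0],
])

```text
time_s: 8.83
position: [0.4967, -0.0324, 0.1987]
tool_rot: [-3.127, 0.035, -0.034]
wrist_force: [0.1, -0.5, -0.8]
opening: -0.002
```

```bash
python3 -c "
from h import *
to(.40,-.034,.3)
cv2.imwrite('pics/wrist6.png',cv2.cvtColor(r.grab_frame('wrist'),cv2.COLOR_RGB2BGR))"
```

```text
t 8.83 pos [ 0.4967 -0.0324  0.1987] psi -1.31 F [ 0.1 -0.5 -0.8] open -0.002
delta cm [ -9.44   0.23 -10.35]
```

View pics/wrist6.png

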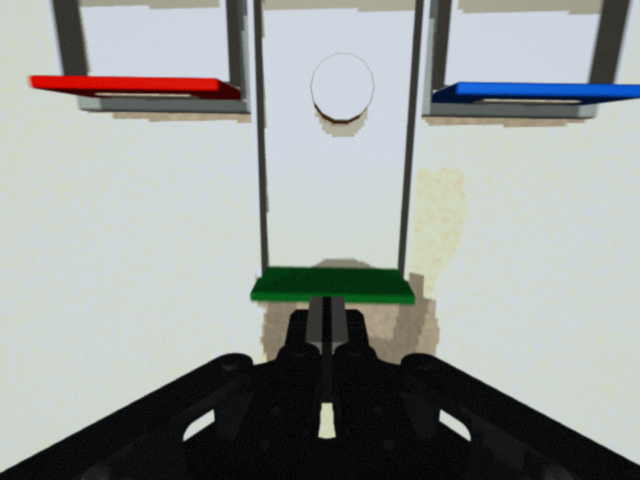

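Request:
apply_moves([
  [0,0,-2.5,0],
  [-1.5,0,-2.5,0],
  [-2.0,0,-2.5,0],
  [-2.0,0,-2.0,0],
  [-1.0,0,0,0],
])

```text
time_s: 9.3
position: [0.4306, -0.0329, 0.3048]
tool_rot: [-3.13, 0.034, -0.045]
wrist_force: [-0.8, 0.0, 0.1]
opening: 0.002
```

Request:
apply_moves([
  [0,0,0,0],
  [0,0,0,0],
])

```text
time_s: 9.47
position: [0.4299, -0.033, 0.3069]
tool_rot: [-3.131, 0.034, -0.05]
wrist_force: [0.2, 0.2, 0.2]
opening: -0.003
```

```bash
python3 -c "
from h import *
to(.40,-.034,.3)
c=r.get_calibration('wrist')
f=r.grab_frame('wrist');cv2.imwrite('pics/wrist7.png',cv2.cvtColor(f,cv2.COLOR_RGB2BGR))
H=cv2.cvtColor(f,cv2.COLOR_RGB2HSV);h=H[...,0];m0=(H[...,1]>150)&(H[...,2]>50)
for n,m in (('r',(h<8)|(h>170)),('g',(h>45)&(h<80)),('b',(h>100)&(h<125))):
  k,l,s,ce=cv2.connectedComponentsWithStats((m&m0).astype(np.uint8)); i=1+np.argmax(s[1:,4]); x,y,w,hh,a=s[i]
  ys=[np.where(l[:,q]==i)[0].max() for q in (x+w//4,x+w//2)]
  print(n,s[i],[bp(c,(q,v),.068).round(4).tolist() for q,v in zip((x+w//4,x+w//2),ys)])
cv2.imwrite('pics/scene7.png',cv2.cvtColor(r.grab_frame('scene'),cv2.COLOR_RGB2BGR))
"
```

```text
t 9.47 pos [ 0.4299 -0.033   0.3069] psi -1.27 F [0.2 0.2 0.2] open -0.003
delta cm [-3.01  0.17  0.59]
r [ 124    1  131   12 1244] [[0.5937, 0.0869, 0.068], [0.5931, 0.0633, 0.068]]
g [271 160 116  10 955] [[0.4816, -0.0113, 0.068], [0.4812, -0.034, 0.068]]
b [ 411    6  130   11 1216] [[0.5861, -0.1169, 0.068], [0.5855, -0.1402, 0.068]]
```

View pics/scene7.png

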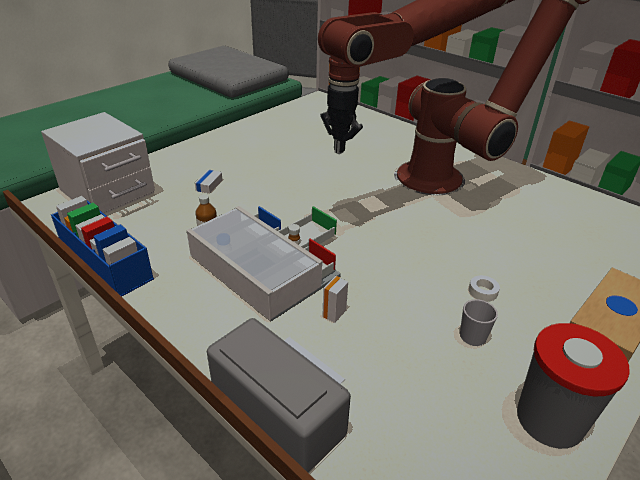

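View pics/wrist7.png

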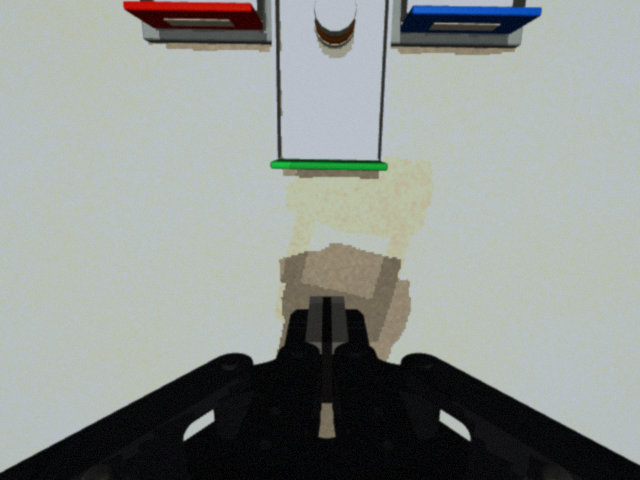

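```bash
python3 -c "
from cell import r
print(r.finish_job())"
```

```text
the job is handed in; nothing more can be done
None
```

I pushed the red tray home with the closed fingertips, then hooked the green tray behind its lip and drew it out to its stop. I handed the job in at about 9.5 s of the 43 s allowed; no verdict was reported.

- **Red tray:** the push force rose to about 20 N at the stop. In the last wrist picture its lip lines up with the blue one to within about 1 mm, allowing for the measured 2° turn of the rack, so both read as shut.
- **Green tray:** the pull rose to about 18 N at the stop. Its lip measures about 108 mm out of 110 mm, with the camera good to about 2 mm.
- **Vial and pot:** the vial looks upright in the green tray. The pot looks unmoved in the blue tray.
- **Counter things:** by eye they stand where they were in the scene view; I did not measure them.
- **Arm:** it ended about 0.23 m above the counter at the fingertips, in front of the rack, touching nothing, with wrist force near zero.

While pushing red, the tool drifted up about 2 cm and the tips came close to the top of the lip. I lowered it before finishing the push. No final check failed or disagreed.

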